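# Dock the spare call pendants and hold the check-in key in the reader

## Task

Stand the two spare call pendants in the two empty pockets of the charging dock, fully down, and leave the pendants already docked, the mug, the sanitiser bottle and the note block where they are. Then take the check-in key from its stand, pass its blue blade without forcing it down through the slot in the top of the reader until the white line on the blade is level with the reader's top, and keep holding it there: finish with the key still in the gripper and not let go.

Things in the scene. Friction and masses are not known exactly. Their poses are not given: they have to be found in the camera images.
- dock: grey charging dock, fixed, 90 (x) x 240 (y) x 44 mm high, with four open-topped pockets in a row along its y; origin at the centre of its underside, z up. Two pockets hold a pendant, two are empty and show a copper pad on their floor
- pocket0 (a point): floor centre of dock pocket 0 (of 0 to 3, from the -y end to the +y end of the dock, 58 mm apart), axes as the dock's; the pocket is 32 (x) x 46 (y) mm, its floor 6 mm above the desk, its mouth 38 mm above its floor with a small chamfer
- pocket1 (a point): floor centre of dock pocket 1 (of 0 to 3, from the -y end to the +y end of the dock, 58 mm apart), axes as the dock's; the pocket is 32 (x) x 46 (y) mm, its floor 6 mm above the desk, its mouth 38 mm above its floor with a small chamfer
- pocket2 (a point): floor centre of dock pocket 2 (of 0 to 3, from the -y end to the +y end of the dock, 58 mm apart), axes as the dock's; the pocket is 32 (x) x 46 (y) mm, its floor 6 mm above the desk, its mouth 38 mm above its floor with a small chamfer
- pocket3 (a point): floor centre of dock pocket 3 (of 0 to 3, from the -y end to the +y end of the dock, 58 mm apart), axes as the dock's; the pocket is 32 (x) x 46 (y) mm, its floor 6 mm above the desk, its mouth 38 mm above its floor with a small chamfer
- docked_a: wireless call pendant, white upright block 26 (its x) x 40 (its y) x 95 mm tall with a green top and a red spot on it, about 90 g; origin at the centre of its underside, z up; it fits a pocket either way round. Already standing in one of the pockets; a docked pendant stands 57 mm out of the dock
- docked_b: wireless call pendant, white upright block 26 (its x) x 40 (its y) x 95 mm tall with a green top and a red spot on it, about 90 g; origin at the centre of its underside, z up; it fits a pocket either way round. Already standing in another pocket
- spare_a: wireless call pendant, white upright block 26 (its x) x 40 (its y) x 95 mm tall with a green top and a red spot on it, about 90 g; origin at the centre of its underside, z up; it fits a pocket either way round. Spare, standing loose on the desk
- spare_b: wireless call pendant, white upright block 26 (its x) x 40 (its y) x 95 mm tall with a green top and a red spot on it, about 90 g; origin at the centre of its underside, z up; it fits a pocket either way round. Spare, standing loose on the desk
- key: check-in key, upright paddle 115 mm tall, about 60 g, standing loose in its stand with its underside 6 mm above the desk. Blue blade 8 (x) x 44 (y) mm from 0 to 70 mm above the underside (the lowest 4 mm are only 5 x 41 mm, as a lead-in); orange head 16 (x) x 36 (y) mm from 70 to 115 mm. Origin at the centre of the underside, z up; turned half round about z it fits just as well
- key_line (a point): centre of the blade at its white line, 45 mm above the key's underside; axes as the key's
- stand: wooden key stand, fixed, 50 (x) x 75 (y) x 36 mm high, with a slot 14 (x) x 50 (y) mm, 30 mm deep; origin at the centre of its underside
- reader: check-in reader, fixed grey housing with a white top, 90 (x) x 110 (y) x 90 mm high, hollow inside; origin at the centre of its underside, z up
- reader_slot (a point): centre of the slot's mouth, level with the reader's top, axes as the reader's. The slot is 10 (x) x 46 (y) mm, so 2 mm wider than the blade each way, between two blue lines; it goes through the 12 mm thick top into the hollow. The head does not pass: a key let go drops until its head lies on the top, its white line then 25 mm too deep
- mug: blue mug, 76 mm across, 90 mm high, handle on its y side; bystander, origin at the centre of its underside
- sanitiser: sanitiser bottle, 60 mm across, 150 mm high; bystander, origin at the centre of its underside
- notes: yellow note block 76 x 76 x 20 mm; bystander, origin at the centre of its underside
Not all that is in view belongs to the job. What is meant by the reader is not yellow, and is the smaller of those in its own colour.

How it is judged:
On the way, in this order (a step that is already met when the one before it is completed fails the run):
1. both spare pendants stand fully down in pockets of the dock and are let go ((distance between spare_a and pocket0 below 0.008 m or distance between spare_a and pocket1 below 0.008 m or distance between spare_a and pocket2 below 0.008 m or distance between spare_a and pocket3 below 0.008 m) and z of each of spare_a, spare_b in the frame of dock below 0.01 m and angle between each of spare_a, spare_b's own z axis and vertical below 0.12 rad and (distance between spare_b and pocket0 below 0.008 m or distance between spare_b and pocket1 below 0.008 m or distance between spare_b and pocket2 below 0.008 m or distance between spare_b and pocket3 below 0.008 m) and contact force between the fingers and spare_a below 0.3 N and contact force between the fingers and spare_b below 0.3 N), for 0.2 s.
2. the key, in the gripper, is in the reader's slot up to its line (z of key_line in the frame of reader_slot between -0.008 and 0.008 m and horizontal distance between key_line and reader_slot below 0.006 m and angle between key's own z axis and vertical below 0.12 rad and contact force between the fingers and key above 1 N), for 0.2 s.
At the end, for the whole second after the job is handed in: Both spares released in pockets (8 mm across, 4 mm in height, 0.12 rad upright); key gripped (over 1 N), at rest, upright within 0.12 rad in the slot, its line within 8 mm of the level of the reader top, pushing on the reader with under 15 N and carried by the gripper alone (all of step 1 and all of step 2 and linear speed of key below 0.02 m/s and contact force between key and reader below 15 N and contact force between key and stand below 0.3 N and contact force between key and dock below 0.3 N); the arm keeps its last pose, push and grip.
It fails at once if a docked pendant is moved by more than 20 mm (distance of docked_a from where it was at the start of the episode above 0.02 m).
It fails at once if a docked pendant is moved by more than 20 mm (distance of docked_b from where it was at the start of the episode above 0.02 m).
It fails at once if the mug is moved by more than 30 mm (distance of mug from where it was at the start of the episode above 0.03 m).
It fails at once if the sanitiser bottle is moved by more than 30 mm (distance of sanitiser from where it was at the start of the episode above 0.03 m).
It fails at once if the note block is moved by more than 30 mm (distance of notes from where it was at the start of the episode above 0.03 m).
It also fails if it takes over 72 s, if anything falls off the work surface, if the arm or the gripper's body presses on something with over 40 N, if the wrist force passes 120 N, or if a joint passes its speed limit or range.

## Robot

A 6-joint arm with a two-finger parallel gripper is mounted at the origin on the work surface. World frame = base frame: x ahead of the robot, y to its left, z up, the work surface at z = 0. Lengths are in m, angles in rad, forces in N, time in s.
With the tool pointing down it reaches from about 0.275 to 0.825 m from the base axis. Payload 4.9 kg.
Tool frame: the origin (TCP) lies midway between the tips of the shut fingers; the grasp point (between the pads) lies 19 mm behind it (grip_point_offset is the distance from the TCP to the grasp point, in m); z points along the fingers, x is the direction in which the jaws open and shut, and the axes are right-handed (so a half turn about z gives the same grasp; the last joint's range is limited). The gripper opens to 85 mm and grips with 20 to 120 N. Pads are 22 mm wide; open, the fingers measure 114 mm over their backs; the gripper's body (76 mm by 85 mm) begins 54 mm behind the grasp point. The pads swing forward as they close: fully open they stand 13 mm farther back than shut.
Start: joints at [-1.288, 0.326, -0.193, 1.052, 0, 1.437], TCP at [0.223, -0.503, 0.231] pointing down, gripper open.
Joint ranges: [-2.65, 2.65], [-0.97, 1.79], [-1.3, 1.35], [-1.93, 2.1], [-1.47, 1.37], [-3.14, 3.14]. Speed limits (rad/s): [2.57, 2.57, 3.14, 3.14, 3.14, 3.14].

## Interface

Orientations are given as a rotation vector (axis times angle).
In Python, from cell import * gives the robot as it stands. Calls block until the motion is done:
- movep(position, orientation): joint-space move of the TCP to a pose.
- move_l(position, velocity=0.15, rot=None, until_force=None): straight line of the TCP; rot=None keeps the orientation; velocity is the mean speed in m/s. With until_force (N) it stops when the force on the tool has changed by that much, and returns True; else False.
- set_joints(angles): joint-space move.
- let_go() and grab(newtons=None): open the fingers fully, or close them until they stop; newtons is the grip in N (None keeps the last).
- sleep(seconds).
- ik(position, orientation): joint angles nearest the present ones, or None.
- get_state(): the state.
- grab_frame(name): name is "scene" or "top"; returns a dict with "img" (420x560x3 uint8, red, green, blue), "fx", "fy", "cx", "cy" (pixels), "k1" (the pictures are not rectified: a ray, as slopes to the right and down, at radius r is drawn at 1 + k1 r^2 times it, then the intrinsics apply), "cam_to_world" (4x4, takes a point from camera to world coordinates). Camera axes: x right, y down, z forward; pixel columns grow to the right and rows downward; lengths in m; the calibration is good to about 2 mm. A picture is of the moment at which its call begins. There is no depth.
A pose or a line that the arm cannot do raises MotionError and nothing moves.
- sign_off(): hands the job in, once; it reports no verdict.
Trained networks look in the newest picture that a camera, given by its name, has taken for a name from the list of things; names that differ only in an ending like _2 or _b are one class to them, and where a whole thing is asked for, a point or a joint stands for the part that bears it (a point fixed in the world has none). Each returns a list of dicts, best first, with "score" (0 to 1); they miss things now and then, are a little off and sometimes report something else, mostly with a low value. They report only what shows in the picture. A call takes as long as a camera call. They do not tell look-alikes from the thing itself.
- spot_in(camera, name): "centre" ([column, row] in pixels, amid what is visible of it).
- silhouettes(camera, name): "mask" (420x560 bool, what is visible of it) and "centre" ([column, row] in pixels, amid what is visible of it).
- tip_of(camera, name): "centre" ([column, row] in pixels: a listed point, or the origin of a listed thing).
The state is a dict: "clock": time; "q": joint angles; "joint_velocities": joint speeds; "tau": joint torques, N m; "position": TCP position; "eef_rot": TCP orientation; "contact_force": force on the tool from outside, world axes, zero at the start; "wrist_torque": the same for the moment, N m; "finger_gap": opening from 0.0 (shut) to 1.0 (fully open).
Only numpy, scipy, OpenCV 4.12 (cv2) and the standard library are available. Lean on these libraries where they do the work, as an engineer would, in place of code of your own. Each camera call takes 0.05 s, during which the arm holds its last target. There are 200 camera calls.

## Working session

There is one attempt and no reset: what is moved stays moved. The work goes in short steps, each a Python script; the robot and the scene stay as the last script left them, time stands still between calls to the robot, and variables do not carry over. Pictures are saved under pics/ and viewed, about 8 in all and at most 12, crops included, and the job is handed in when it is done.

```bash
mkdir -p pics; ls
cat > h.py <<'E'
from cell import *
import numpy as np, cv2
def shot(cam,fn=None):
    f=grab_frame(cam)
    if fn: cv2.imwrite('pics/'+fn,f['img'][:,:,::-1])
    return f
def ray(f,px):
    u=np.array([(px[0]-f['cx'])/f['fx'],(px[1]-f['cy'])/f['fy']])
    K=np.array([[f['fx'],0,f['cx']],[0,f['fy'],f['cy']],[0,0,1]],float)
    s=cv2.undistortPoints(np.array([[px]],float),K,np.array([f['k1'],0,0,0,0.]))[0,0]
    T=np.array(f['cam_to_world']); d=T[:3,:3]@np.array([s[0],s[1],1]); return T[:3,3],d
def at(f,px,z):
    o,d=ray(f,px); return o+d*(z-o[2])/d[2]
def proj(f,p):
    T=np.array(f['cam_to_world']); K=np.array([[f['fx'],0,f['cx']],[0,f['fy'],f['cy']],[0,0,1]],float)
    c=T[:3,:3].T@(np.array(p,float)-T[:3,3]); s=c[:2]/c[2]; s=s*(1+f['k1']*(s@s))
    return np.array([f['fx']*s[0]+f['cx'],f['fy']*s[1]+f['cy']])
E
python3 - <<'E'
from h import *
for c in ('top','scene'):
    f=shot(c,c+'0.png'); print(c,f['fx'],f['k1'],np.round(f['cam_to_world'],3).tolist())
    for n in 'dock spare_a key stand reader mug sanitiser notes'.split():
        print(n,[(np.round(d['centre']).tolist(),round(d['score'],2)) for d in spot_in(c,n)])
    for n in 'pocket0 pocket1 pocket2 pocket3 spare_a dock key key_line reader reader_slot'.split():
        print('tip',n,[(np.round(d['centre']).tolist(),round(d['score'],2)) for d in tip_of(c,n)])
print(get_state()['clock'])
E
```

```text
pics
top 414.0226238440014 -0.05447654223937619 [[0.0, -0.999, 0.054, 0.465], [-1.0, 0.001, 0.02, -0.061], [-0.02, -0.054, -0.998, 1.146], [0.0, 0.0, 0.0, 1.0]]
dock [([275.0, 174.0], 0.86), ([164.0, 143.0], 0.27)]
spare_a [([128.0, 208.0], 0.82), ([176.0, 202.0], 0.77)]
key [([308.0, 244.0], 0.42)]
stand [([310.0, 239.0], 0.65)]
reader [([368.0, 303.0], 0.86), ([406.0, 234.0], 0.81), ([446.0, 311.0], 0.73)]
mug [([378.0, 138.0], 0.74), ([309.0, 244.0], 0.27)]
sanitiser [([162.0, 143.0], 0.83)]
notes [([226.0, 247.0], 0.7), ([309.0, 243.0], 0.24)]
tip pocket0 [([265.0, 182.0], 0.95), ([309.0, 175.0], 0.64)]
tip pocket1 [([265.0, 182.0], 0.95), ([309.0, 175.0], 0.64)]
tip pocket2 [([265.0, 182.0], 0.95), ([309.0, 175.0], 0.64)]
tip pocket3 [([265.0, 182.0], 0.95), ([309.0, 175.0], 0.64)]
tip spare_a [([134.0, 208.0], 0.81), ([179.0, 205.0], 0.61)]
tip dock [([274.0, 176.0], 0.8)]
tip key [([309.0, 244.0], 0.6)]
tip key_line [([309.0, 242.0], 0.46)]
tip reader [([399.0, 234.0], 0.91), ([435.0, 304.0], 0.74), ([368.0, 298.0], 0.56)]
tip reader_slot [([452.0, 312.0], 0.73), ([369.0, 300.
[... 668 characters left out ...]
4.0, 262.0], 0.96), ([298.0, 256.0], 0.93), ([314.0, 254.0], 0.92), ([273.0, 257.0], 0.79)]
tip pocket2 [([254.0, 262.0], 0.96), ([298.0, 256.0], 0.93), ([314.0, 254.0], 0.92), ([273.0, 257.0], 0.79)]
tip pocket3 [([254.0, 262.0], 0.96), ([298.0, 256.0], 0.93), ([314.0, 254.0], 0.92), ([273.0, 257.0], 0.79)]
tip spare_a [([374.0, 235.0], 0.67), ([416.0, 225.0], 0.56), ([254.0, 204.0], 0.19)]
tip dock [([286.0, 262.0], 0.73)]
tip key [([252.0, 210.0], 0.51), ([254.0, 214.0], 0.26)]
tip key_line [([254.0, 200.0], 0.62)]
tip reader [([169.0, 221.0], 0.83), ([146.0, 173.0], 0.58), ([208.0, 179.0], 0.56)]
tip reader_slot [([139.0, 144.0], 0.82), ([204.0, 160.0], 0.77), ([169.0, 206.0], 0.71)]
1.9
```

```bash
python3 -c "
import cv2,numpy as np
a=cv2.imread('pics/top0.png');cv2.imwrite('pics/top0b.png',cv2.resize(a,(800,600),interpolation=cv2.INTER_CUBIC))"
```

```text
(no output)
```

View pics/top0b.png

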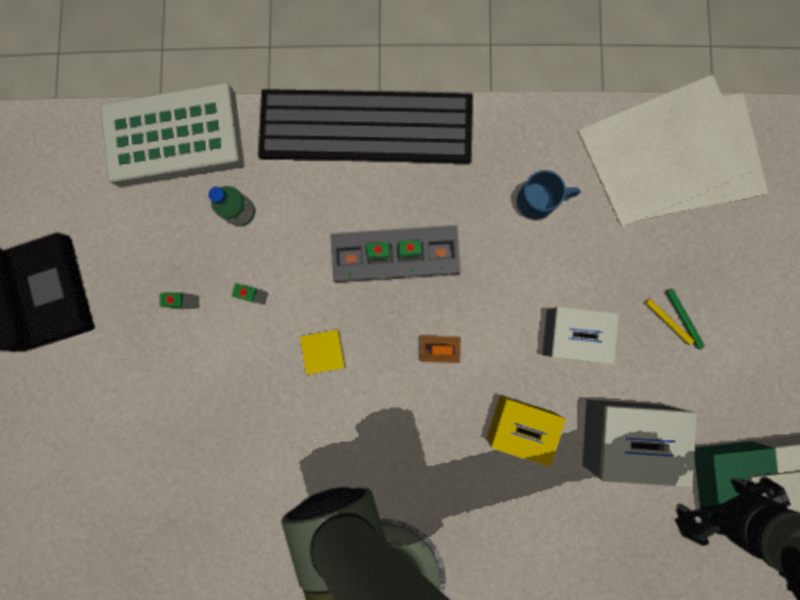

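View pics/scene0.png

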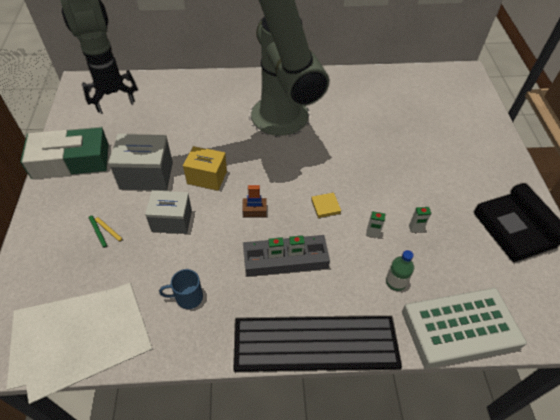

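The things that could be taken for the reader in the top picture are yellow at (368,303), large grey at (446,311) and small grey/white at (406,234). By the description it's the small grey one at (406,234). The empty pockets are the two end ones, 3 at about (245,180) and 0 at about (309,175). The spares are at (120,210) and (170,205), and the key at (309,244).

I'll rectify crops at the known top heights to get metric poses and check that choice.

```bash
cat >> h.py <<'E'
def ortho(f,c,z,half=0.08,s=2500):
    n=int(2*half*s); g=(np.arange(n)+.5)/s-half
    # image up = +x, left = +y
    X=c[0]-g[:,None]+0*g[None]; Y=c[1]-g[None]+0*g[:,None]
    T=np.array(f['cam_to_world']); P=np.stack([X,Y,0*X+z],-1)-T[:3,3]; C=P@T[:3,:3]
    a=C[...,:2]/C[...,2:]; a=a*(1+f['k1']*(a**2).sum(-1,keepdims=True))
    return cv2.remap(f['img'],(a[...,0]*f['fx']+f['cx']).astype(np.float32),(a[...,1]*f['fy']+f['cy']).astype(np.float32),cv2.INTER_CUBIC)
def o2w(c,px,half=0.08,s=2500):
    return np.array([c[0]+half-(px[1]+.5)/s, c[1]+half-(px[0]+.5)/s])
def blob(im,c,lo,hi,half=0.08,s=2500):
    m=cv2.inRange(cv2.cvtColor(im,cv2.COLOR_RGB2HSV),lo,hi)
    m=cv2.morphologyEx(m,cv2.MORPH_CLOSE,np.ones((25,25)))
    n,l,st,ce=cv2.connectedComponentsWithStats(m)
    out=[]
    for i in np.argsort(-st[1:,4])[:3]+1:
        if st[i,4]<150: continue
        r=cv2.minAreaRect(cv2.findContours((l==i).astype(np.uint8),0,1)[0][0])
        bx=cv2.boxPoints(r); w=np.array([o2w(c,p,half,s) for p in bx])
        e=max([w[1]-w[0],w[2]-w[1]],key=np.linalg.norm); a=np.degrees(np.arctan2(e[1],e[0]))%180
        out.append((np.round(o2w(c,r[0],half,s),4).tolist(),np.round(np.sort(r[1])/s*1000,1).tolist(),round(a,1)))
    return out
E
python3 - <<'E'
from h import *
F={c:shot(c) for c in('top','scene')}
t=F['top']
C={'A':(at(t,(120,210),.095),.095),'B':(at(t,(170,205),.095),.095),'D':(at(t,(277,176),.044),.044),'K':(at(t,(309,244),.121),.121),'R':(at(t,(410,234),.09),.09)}
rows=[]
for c in F:
    row=[]
    for k,(p,z) in C.items():
        h=.13 if k=='D' else .08
        im=ortho(F[c],p,z,half=h); print(c,k,np.round(p,3))
        if k in'AB': print(' green',blob(im,p,(45,90,40),(85,255,255)),'red',blob(im,p,(0,120,90),(9,255,255))[:1])
        if k=='K': print(' orange',blob(im,p,(5,190,150),(18,255,255)))
        if k=='R': print(' white',blob(im,p,(0,0,190),(180,60,255))[:1],'blue',blob(im,p,(100,60,60),(130,255,255)))
        if k=='D': print(' pads',blob(im,p,(5,70,90),(20,255,255),h),'green',blob(im,p,(45,90,40),(85,255,255),h))
        row.append(cv2.resize(im,(266,266),interpolation=cv2.INTER_AREA))
    rows.append(row)
m=np.vstack([np.hstack([r[i] for i in (0,2,4)]) for r in rows]); m2=np.vstack([np.hstack([r[i] for i in (1,3)]) for r in rows])
cv2.imwrite('pics/o1.png',m[:,:,::-1]);cv2.imwrite('pics/o2.png',m2[:,:,::-1])
E
```

```text
top A [0.53  0.383 0.095]
 green [([0.5307, 0.3842], [26.4, 40.4], np.float64(90.0))] red [([0.5317, 0.3866], [11.9, 12.4], np.float64(45.0))]
top B [0.542 0.251 0.095]
 green [([0.5444, 0.2499], [24.8, 40.1], np.float64(74.1))] red [([0.5444, 0.2519], [11.6, 12.0], np.float64(90.0))]
top D [ 0.624 -0.022  0.044]
 pads [([0.6115, 0.063], [16.8, 22.4], np.float64(90.0)), ([0.6223, -0.1052], [17.0, 22.4], np.float64(93.8)), ([0.6288, 0.013], [14.9, 15.7], np.float64(38.7))] green [([0.6293, -0.0478], [33.7, 44.1], np.float64(92.3)), ([0.6259, 0.0128], [32.9, 43.4], np.float64(92.0))]
top K [ 0.444 -0.104  0.121]
 orange [([0.4414, -0.1045], [12.9, 32.3], np.float64(88.4))]
top R [ 0.468 -0.362  0.09 ]
 white [] blue [([0.4599, -0.3617], [4.9, 54.4], np.float64(83.5)), ([0.4749, -0.3617], [4.2, 53.9], np.float64(83.9))]
scene A [0.53  0.383 0.095]
 green [([0.5355, 0.3814], [26.8, 39.1], np.float64(92.3)), ([0.5697, 0.3694], [10.0, 27.6], np.float64(90.0))] red [([0.5317, 0.3842], [12.4, 13.0], np.float64(135.0))]
scene B [0.542 0.251 0.095]
 green [([0.5485, 0.2473], [27.1, 36.5], np.float64(74.6)), ([0.5818, 0.235], [11.7, 25.8], np.float64(73.9))] red [([0.5444, 0.2495], [12.0, 12.4], np.float64(0.0))]
scene D [ 0.624 -0.022  0.044]
 pads [([0.583, 0.0131], [14.7, 16.1], np.float64(135.0)), ([0.5869, -0.0477], [15.1, 15.9], np.float64(169.7)), ([0.6449, -0.1084], [4.4, 17.2], np.float64(90.0))] green [([0.5866, 0.0127], [28.2, 41.7], np.float64(92.8)), ([0.5907, -0.0482], [27.7, 41.7], np.float64(93.7)), ([0.6241, -0.0484], [9.7, 27.2], np.float64(93.4))]
scene K [ 0.444 -0.104  0.121]
 orange [([0.4454, -0.1062], [9.3, 28.1], np.float64(87.3))]
scene R [ 0.468 -0.362  0.09 ]
 white [] blue [([0.4754, -0.362], [3.8, 42.3], np.float64(85.1))]
```

View pics/o1.png

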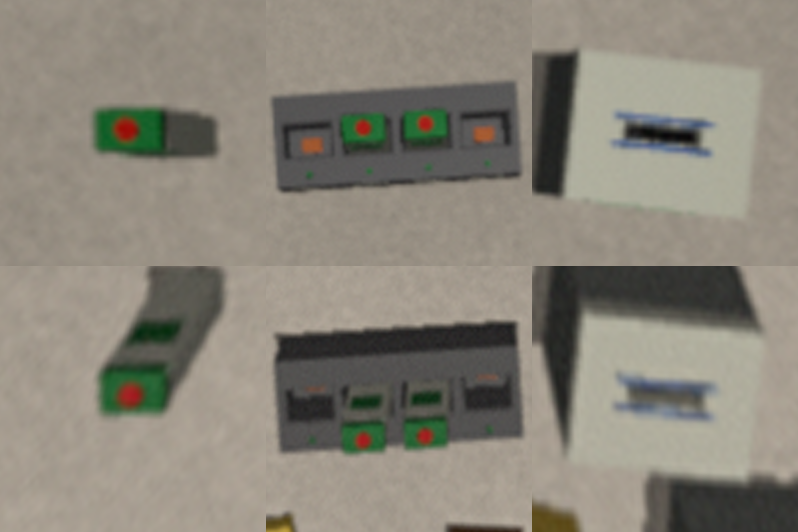

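View pics/o2.png

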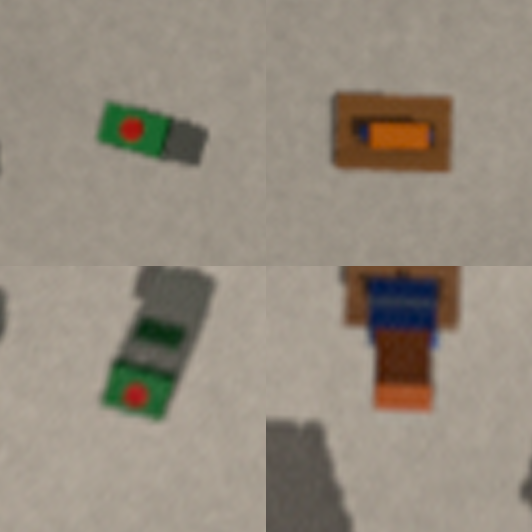

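The crops confirm the reader choice: the white-topped box measures about 111 mm across, which matches the 110 mm given. Pendant poses agree between the cameras to about 2.4 mm. One more measurement for the dock and reader, then I move.

Run:
```python
from h import *
def edges(im,lo,hi,c,h):
    m=cv2.inRange(cv2.cvtColor(im,cv2.COLOR_RGB2HSV),lo,hi); m=cv2.morphologyEx(m,cv2.MORPH_CLOSE,np.ones((45,45))); m=cv2.morphologyEx(m,cv2.MORPH_OPEN,np.ones((25,25)))
    n,l,st,ce=cv2.connectedComponentsWithStats(m); i=np.argmax(st[1:,4])+1
    r=cv2.minAreaRect(cv2.findContours((l==i).astype(np.uint8),0,1)[0][0]); w=np.array([o2w(c,p,h) for p in cv2.boxPoints(r)])
    e=max([w[1]-w[0],w[2]-w[1]],key=np.linalg.norm)
    return np.round(o2w(c,r[0],h),4),np.round(np.sort(r[1])/2.5,1),round(np.degrees(np.arctan2(e[1],e[0]))%180,1)
F={c:shot(c) for c in('top','scene')}
D=np.array([.624,-.022]);R=np.array([.468,-.362]);K=np.array([.444,-.104])
for c,f in F.items():
    T=ortho(f,D,.101,.13); print(c,'red docked',blob(T,D,(0,120,90),(9,255,255),.13)[:2])
    print(' pads@6',blob(ortho(f,D,.006,.13),D,(5,70,90),(16,255,255),.13))
    im=ortho(f,R,.09); hsv=cv2.cvtColor(im,cv2.COLOR_RGB2HSV); print(' white hsv',hsv[120,200],hsv[300,200],'bg',hsv[10,200])
    v=int(hsv[120,200,2]); print(' reader',edges(im,(25,0,v-25),(90,255,v+30),R,.08))
    print(' blue',blob(im,R,(95,35,40),(135,255,255)))
    d=ortho(f,D,.044,.13); h2=cv2.cvtColor(d,cv2.COLOR_RGB2HSV); print(' dock hsv',h2[405,325], 'edges',edges(d,(0,0,65),(180,60,125),D,.13))
    k=ortho(f,K,.036); print(' stand',edges(k,(5,90,50),(20,255,190),K,.08))
```

```text
top red docked [([0.6202, 0.0092], [12.0, 12.4], np.float64(90.0)), ([0.6242, -0.0488], [11.6, 12.0], np.float64(0.0))]
 pads@6 [([0.6166, 0.0672], [17.6, 23.6], np.float64(90.0)), ([0.6276, -0.1068], [17.7, 23.0], np.float64(92.5)), ([0.6346, 0.0154], [15.2, 15.2], np.float64(0.0))]
 white hsv [ 30  24 172] [ 28  25 175] bg [ 19  35 153]
 reader (array([ 0.466 , -0.3617]), array([ 94. , 110.5]), np.float64(83.6))
 blue [([0.4672, -0.3616], [20.9, 58.7], np.float64(83.7))]
 dock hsv [20  8 90] edges (array([ 0.6189, -0.0157]), array([ 97.2, 249.4]), np.float64(93.8))
 stand (array([ 0.4416, -0.1038]), array([49.6, 75.9]), np.float64(87.7))
scene red docked [([0.6204, 0.0072], [11.9, 13.0], np.float64(135.0)), ([0.6245, -0.0503], [12.2, 12.4], np.float64(135.0))]
 pads@6 [([0.5579, 0.0169], [14.7, 16.1], np.float64(135.0)), ([0.5623, -0.0459], [15.3, 15.6], np.float64(135.0)), ([0.622, -0.1088], [4.4, 18.8], np.float64(90.0))]
 white hsv [ 28  26 174] [ 24  24 172] bg [30 20 51]
 reader (array([ 0.4688, -0.3627]), array([ 89.2, 108.6]), np.float64(83.6))
 blue [([0.4684, -0.3626], [20.2, 53.1], np.float64(84.8))]
 dock hsv [ 8 12 82] edges (array([ 0.629, -0.022]), array([115.2, 259.6]), np.float64(90.0))
 stand (array([ 0.4552, -0.1064]), array([71.6, 73.7]), np.float64(88.0))
```

```bash
cat >> h.py <<'E'
from scipy.spatial.transform import Rotation as Ro
def down(deg):
    c,s=np.cos(np.radians(deg)),np.sin(np.radians(deg))
    return Ro.from_matrix([[c,s,0],[s,-c,0],[0,0,-1]]).as_rotvec()
def st(*k):
    s=get_state(); print(round(s['clock'],2),'pos',np.round(s['position'],4),'gap',round(s['finger_gap'],3),'F',np.round(s['contact_force'],1),*[np.round(s[i],3) for i in k])
E
python3 - <<'E'
from h import *
q=get_state()['q']
for n,p,a in (('B',(.5444,.2507,.25),-16),('A',(.5317,.3854,.25),1),('P',(.6166,.0665,.25),3.7),('K',(.4416,-.104,.25),-2),('R',(.4678,-.362,.25),-6.3)):
    for d in (0,180): 
        j=ik(p,down(a+d)); print(n,d,None if j is None else np.round(j,2))
movep((.5444,.2507,.20),down(-16)); st()
move_l((.5444,.2507,.053),.15); st()
grab(40); st()
move_l((.5444,.2507,.20),.2); st('q')
movep((.6166,.0665,.20),down(3.7)); st()
f=shot('top','h1.png'); f2=shot('scene')
# pendant top height: TCP z - .053 + .095
for n,f in(('top',f),('scene',f2)):
    c=np.array([.6166,.0665]); print(n,blob(ortho(f,c,.242),c,(45,90,40),(85,255,255)),blob(ortho(f,c,.242),c,(0,120,60),(9,255,255)))
E
```

```text
B 0 [ 0.31  0.41 -0.02  1.14  0.    2.16]
B 180 [ 0.31  0.41 -0.02  1.14  0.   -0.98]
A 0 [0.51 0.52 0.16 1.21 0.   2.07]
A 180 [ 0.51  0.52  0.16  1.21  0.   -1.07]
P 0 [-0.01  0.45  0.04  1.16 -0.    1.49]
P 180 [-0.01  0.45  0.04  1.16  0.   -1.65]
K 0 [-0.39  0.13 -0.39  1.04 -0.    1.21]
K 180 [-0.39  0.13 -0.39  1.04  0.   -1.93]
R 0 [-0.78  0.39 -0.05  1.13 -0.    0.9 ]
R 180 [-0.78  0.39 -0.05  1.13  0.   -2.24]
4.98 pos [0.5448 0.2499 0.2   ] gap 0.998 F [-0.5 -0.5 -0.7]
6.12 pos [0.5452 0.2509 0.0539] gap 0.996 F [0.5 0.8 0.4]
6.69 pos [0.5447 0.2508 0.0534] gap 0.301 F [0.3 0.8 2.9]
7.58 pos [0.5435 0.2504 0.1986] gap 0.298 F [-0.4  0.2 -1. ] [ 0.308  0.439 -0.108  1.025  0.     2.159]
8.38 pos [0.6157 0.0671 0.1988] gap 0.299 F [ 0.2  0.6 -0.8]
top [([0.5974, 0.0021], [26.8, 30.8], np.float64(90.0))] [([0.5856, 0.0405], [11.2, 15.6], np.float64(90.0)), ([0.5994, -0.0004], [10.4, 10.7], np.float64(26.6))]
scene [([0.6209, 0.0513], [8.9, 26.4], np.float64(1.8))] []
```

Run:
```python
from h import *
move_l((.6166,.0665,.105),.15); sleep(.2); st()
r=move_l((.6166,.0665,.061),.06,until_force=10); st(); print(r)
import cv2
a=shot('top')['img'][110:230,200:380]; b=shot('scene')['img'][190:310,190:370]
cv2.imwrite('pics/i1.png',cv2.resize(np.hstack([a,b]),None,fx=2.2,fy=2.2,interpolation=2)[:,:,::-1])
```

```text
9.47 pos [0.6175 0.0665 0.1062] gap 0.298 F [-1.   0.8 -1.8]
10.35 pos [0.6169 0.0665 0.0612] gap 0.3 F [-0.1  0.5 -0.8]
False
```

View pics/i1.png

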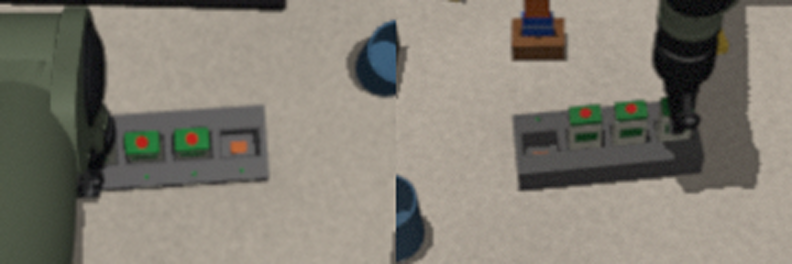

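The pendant is in the left pocket with no force on the tool. The other pocket, at about (240,148) in the crop, is free. I'll release and fetch spare A.

Run:
```python
from h import *
r=move_l((.6166,.0665,.058),.05,until_force=8); st(); print(r)
let_go(); st()
move_l((.6166,.0665,.20),.2)
movep((.5317,.3854,.20),down(1)); move_l((.5317,.3854,.053),.15); st()
b=shot('top'); c=np.array([.6166,.0665]); c0=np.array([.62,.03])
for f in (b,shot('scene')): print([x[:2] for x in blob(ortho(f,c0,.101,.13),c0,(0,120,90),(9,255,255),.13)])
grab(40); st()
move_l((.5317,.3854,.22),.2)
movep((.6278,-.1071,.22),down(3.7)); st()
move_l((.6278,-.1071,.105),.15); sleep(.2); st()
r=move_l((.6278,-.1071,.060),.06,until_force=10); st(); print(r)
```

```text
10.7 pos [0.6177 0.0665 0.0592] gap 0.3 F [-0.6  1.3  6.1]
False
11.31 pos [0.6166 0.0665 0.0579] gap 0.997 F [-0.3  0.5  1. ]
14.55 pos [0.5326 0.3857 0.0541] gap 0.994 F [ 0.4  0.8 -0.5]
[([0.6204, 0.009], [12.0, 12.4]), ([0.6242, -0.0486], [12.0, 12.0]), ([0.6174, 0.0678], [11.9, 11.9])]
[([0.6203, 0.0073], [11.9, 12.7]), ([0.6247, -0.0505], [12.2, 12.4]), ([0.6172, 0.0656], [12.4, 12.4])]
15.22 pos [0.5318 0.3855 0.0532] gap 0.295 F [-0.1 -0.4  0.7]
18.03 pos [ 0.628  -0.1059  0.22  ] gap 0.301 F [-0.3 -0.2 -1.8]
19.15 pos [ 0.6286 -0.1073  0.1062] gap 0.306 F [ 0.9  0.6 -1.6]
19.89 pos [ 0.627  -0.1068  0.0591] gap 0.298 F [-0.2 -0.3  4.9]
True
```

Run:
```python
from h import *
let_go(); st()
move_l((.6278,-.1071,.20),.2)
movep((.442,-.105,.20),down(-2))
def orange(f,c,z): return blob(ortho(f,c,z),c,(5,190,150),(18,255,255))
c0=np.array([.62,-.03])
for n in ('top','scene'): print([x[:2] for x in blob(ortho(shot(n),c0,.101,.15),c0,(0,120,90),(9,255,255),.15)])
move_l((.442,-.105,.082),.12); st()
grab(60); st()
move_l((.442,-.105,.19),.15); st()
movep((.4678,-.362,.19),down(-6.3)); st()
# key bottom at z = .19-.076 = .114
fs={c:shot(c) for c in('top','scene')}
a=fs['top']['img'][175:295,330:490]; b=fs['scene']['img'][120:260,90:250]
cv2.imwrite('pics/k1.png',cv2.resize(np.hstack([a,b[:120]]),None,fx=2.5,fy=2.5,interpolation=2)[:,:,::-1])
```

```text
20.5 pos [ 0.6258 -0.1065  0.0582] gap 1.001 F [ 0.9  0.4 -0. ]
[([0.6204, 0.009], [12.0, 12.4]), ([0.6262, -0.106], [12.2, 12.2]), ([0.6242, -0.0488], [11.6, 12.0])]
[([0.6176, 0.0657], [12.4, 12.9]), ([0.6247, -0.0503], [12.3, 12.6]), ([0.6204, 0.0072], [11.9, 13.0])]
23.36 pos [ 0.4426 -0.1052  0.0825] gap 0.999 F [ 0.4  0.2 -0.4]
23.99 pos [ 0.4422 -0.1051  0.0822] gap 0.178 F [-1.1  0.4  2.6]
24.86 pos [ 0.4414 -0.1047  0.1892] gap 0.18 F [-0.1  0.4 -0.6]
25.87 pos [ 0.4675 -0.3605  0.1894] gap 0.18 F [ 0.   0.5 -0.4]
```

View pics/k1.png

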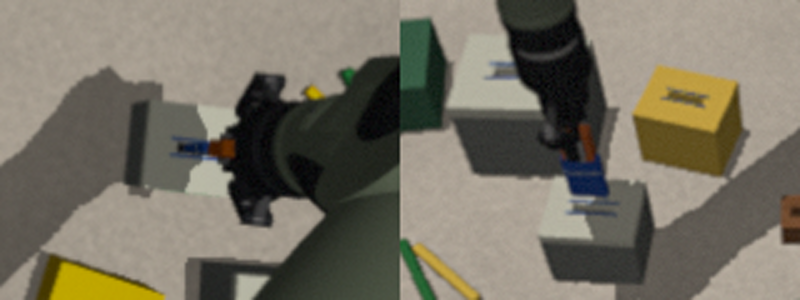

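The spares read correctly docked in both cameras. The key is held upright above the slot. I'll lower it close to the mouth and compare the blade with the slot in the same picture.

Run:
```python
from h import *
move_l((.4678,-.362,.172),.1); sleep(.3); st('eef_rot')
s=get_state(); p=np.array(s['position']); f=shot('scene')
def boxpts(x,y,yaw,z0,z1,hx,hy):
    c,si=np.cos(yaw),np.sin(yaw)
    return np.array([[x+c*a-si*b,y+si*a+c*b,z] for a in(-hx,hx) for b in(-hy,hy) for z in(z0,z1)])
S=6
u0,v0=130,150; crop=f['img'][v0:v0+75,u0:u0+90]; big=cv2.resize(crop,None,fx=S,fy=S,interpolation=cv2.INTER_CUBIC)
hsv=cv2.cvtColor(big,cv2.COLOR_RGB2HSV)
m=cv2.inRange(hsv,(105,140,30),(130,255,255)); m=cv2.morphologyEx(m,cv2.MORPH_CLOSE,np.ones((13,13)))
n,l,stt,ce=cv2.connectedComponentsWithStats(m); m=(l==np.argmax(stt[1:,4])+1)
print('mask area',m.sum()/S/S, stt[1:][:,:5].tolist()[:3])
def sil(q):
    dx,dy,dyaw,roll=q; yaw=np.radians(-6.3)+dyaw
    P=np.vstack([boxpts(p[0]+dx,p[1]+dy,yaw,p[2]-.072,p[2]-.006,.004,.022),boxpts(p[0]+dx,p[1]+dy,yaw,p[2]-.076,p[2]-.072,.0025,.0205)])
    P[:,1]+=roll*(P[:,2]-p[2]-.019)
    uv=np.array([proj(f,w) for w in P]); 
    return np.round(((uv-[u0,v0])+.5)*S-.5).astype(np.int32)
def ren(q):
    r=np.zeros(m.shape,np.uint8); h=sil(q); cv2.fillConvexPoly(r,cv2.convexHull(h),1); return r>0
best=min(((ren((dx,dy,0,ro))^m).sum(),dx,dy,ro) for dx in np.arange(-.004,.0041,.001) for dy in np.arange(-.005,.0051,.0005) for ro in (-.06,-.04,-.02,0,.02,.04,.06))
print('fit err/area',best[0]/m.sum(),best[1:])
# slot fit in same picture: blue lines
R=np.array([.468,-.362]); im=ortho(f,R,.09); print('slot lines',blob(im,R,(95,35,40),(135,255,255)))
o=big.copy(); cv2.polylines(o,[cv2.convexHull(sil((best[1],best[2],0,best[3])))],True,(255,255,0),1)
c,si=np.cos(np.radians(-6.3)),np.sin(np.radians(-6.3))
q=[((proj(f,(.4678+c*a-si*b,-.362+si*a+c*b,.09))-[u0,v0]+.5)*S).astype(int) for a,b in((-.005,-.023),(-.005,.023),(.005,.023),(.005,-.023))]
cv2.polylines(o,[np.array(q,np.int32)],True,(255,0,0),1)
cv2.imwrite('pics/k2.png',o[:,:,::-1])
```

```text
26.6 pos [ 0.468  -0.3622  0.1725] gap 0.18 F [-0.7 -0.5 -1.7] [ 3.136e+00 -1.730e-01  1.000e-03]
mask area 182.19444444444446 [[150, 221, 111, 92, 6559]]
fit err/area 0.5272145144076841 (np.float64(0.004), np.float64(0.0024999999999999935), 0.06)
slot lines [([0.4399, -0.3702], [53.3, 97.8], np.float64(17.9))]
```

View pics/k2.png

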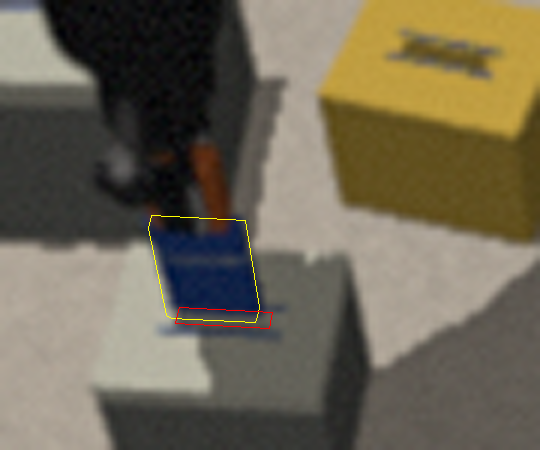

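```bash
cat > fit.py <<'E'
from h import *
from scipy.optimize import least_squares
def boxpts(x,y,yaw,z0,z1,hx,hy):
    c,si=np.cos(yaw),np.sin(yaw)
    return np.array([[x+c*a-si*b,y+si*a+c*b,z] for a in(-hx,hx) for b in(-hy,hy) for z in(z0,z1)])
def keyfit(f,p,zlo,zhi,yaw=np.radians(-6.3)):
    """edge columns of the blue blade along image rows, against the projected blade; returns dy, roll about x"""
    im=f['img'].astype(float); b=cv2.GaussianBlur(im[:,:,2]-im[:,:,0],(0,0),.6)
    zs=np.arange(zlo,zhi,.004); rows=sorted({int(round(proj(f,(p[0]+.004,p[1],p[2]-.076+z))[1])) for z in zs})
    obs=[]
    for r in rows:
        c=int(proj(f,p-[0,0,.076-(zlo+zhi)/2])[0]); x=b[r]; top=np.median(x[c-3:c+4])
        def cross(sg):
            i=c
            bg=np.median(x[c+sg*12:c+sg*16:sg]); t=(top+bg)/2
            while x[i]>t: i+=sg
            return i-sg+sg*(x[i-sg]-t)/(x[i-sg]-x[i])
        obs.append((r,cross(-1),cross(1)))
    obs=np.array(obs)
    def pred(q):
        P=boxpts(p[0],p[1]+q[0],yaw,p[2]-.072,p[2]-.006,.004,.022); P[:,1]+=q[1]*(P[:,2]-p[2]-.019)
        uv=np.array([proj(f,w) for w in P]).reshape(4,2,2)
        cols=np.array([[a[0]+(r-a[1])*(c[0]-a[0])/(c[1]-a[1]) for a,c in uv] for r in obs[:,0]])
        return np.stack([cols.min(1),cols.max(1)],1)
    s=least_squares(lambda q:(pred(q)-obs[:,1:]).ravel(),[0,0],loss='soft_l1',x_scale=[.001,.01])
    print('dy mm %.2f roll %.3f'%(s.x[0]*1e3,s.x[1])); print(np.round(np.c_[obs,pred(s.x)-obs[:,1:]],1)); return s.x
E
python3 - <<'E'
from fit import *
f=shot('scene'); p=np.array(get_state()['position']); keyfit(f,p,.010,.052)
E
```

```text
dy mm 1.42 roll 0.038
[[ 1.910e+02  1.557e+02  1.707e+02 -4.000e-01  9.000e-01]
 [ 1.920e+02  1.559e+02  1.710e+02 -4.000e-01  8.000e-01]
 [ 1.930e+02  1.559e+02  1.715e+02 -1.000e-01  4.000e-01]
 [ 1.940e+02  1.563e+02  1.717e+02 -3.000e-01  4.000e-01]
 [ 1.950e+02  1.568e+02  1.718e+02 -5.000e-01  6.000e-01]
 [ 1.960e+02  1.572e+02  1.720e+02 -6.000e-01  6.000e-01]
 [ 1.970e+02  1.574e+02  1.724e+02 -6.000e-01  4.000e-01]
 [ 1.980e+02  1.577e+02  1.727e+02 -7.000e-01  3.000e-01]
 [ 1.990e+02  1.579e+02  1.728e+02 -6.000e-01  3.000e-01]
 [ 2.000e+02  1.580e+02  1.731e+02 -5.000e-01  2.000e-01]]
```

The key leans about 0.038 rad in the jaws, about the jaw axis. I'll cancel that with a small tool tilt and centre it against the slot as seen in the same camera.

```bash
cat >> fit.py <<'E'
def tgt(gx,gy,z,th,yaw=-6.3):
    """TCP pose for key axis upright: grasp point (gx,gy), z of TCP if untilted, th tilt about the key's x"""
    a=np.radians(yaw); r=Ro.from_rotvec(th*np.array([np.cos(a),np.sin(a),0]))
    R=r*Ro.from_rotvec(down(yaw)); d=R.apply([0,0,1]); return np.array([gx,gy,z+.019])+.019*d, R.as_rotvec()
E
python3 - <<'E'
from fit import *
P,R=tgt(.4678,-.364,.172,.038); move_l(P,.05,rot=R); sleep(.3); st()
f=shot('scene'); g=np.array([.4678,-.364,.172]); 
q=keyfit(f,g,.010,.052)
print('scene-frame bottom y',g[1]+q[0]-q[1]*.095,'want -.3626')
t=shot('top'); c=np.array([.4678,-.362])
a=cv2.resize(ortho(t,c,.09,.05),(400,400)); b=cv2.resize(ortho(f,c,.09,.05),(400,400)); cv2.imwrite('pics/k3.png',np.hstack([a,b])[:,:,::-1])
E
```

```text
27.25 pos [ 0.4679 -0.3631  0.1721] gap 0.18 F [-0.3 -0.3 -0.2]
dy mm 2.44 roll 0.014
[[191.  155.7 170.8  -0.3   1. ]
 [192.  156.  171.2  -0.3   0.7]
 [193.  156.2 171.9  -0.2   0.3]
 [194.  156.6 171.9  -0.3   0.5]
 [195.  157.2 172.   -0.6   0.6]
 [196.  157.4 172.4  -0.6   0.5]
 [197.  157.7 172.8  -0.6   0.4]
 [198.  158.1 173.   -0.7   0.3]
 [199.  158.1 173.3  -0.5   0.3]
 [200.  158.3 173.6  -0.4   0.2]]
scene-frame bottom y -0.36289913377738997 want -.3626
```

View pics/k3.png

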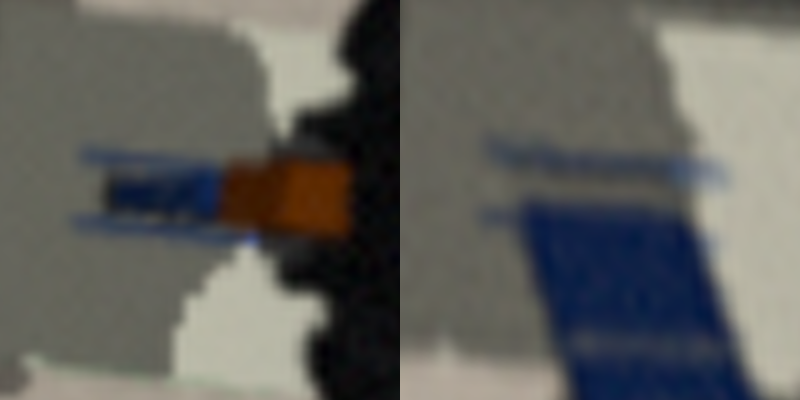

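Centred in both directions, so I lower it with a force guard.

Run:
```python
from fit import *
for z in (.164,.158,.150):
    P,R=tgt(.4678,-.364,z,.045); r=move_l(P,.03,rot=R,until_force=5); st('wrist_torque'); print(z,r)
    if r: break
```

```text
27.77 pos [ 0.4677 -0.363   0.1636] gap 0.181 F [-0.3  0.   0.6] [-0.097  0.041 -0.013]
0.164 False
28.12 pos [ 0.4678 -0.3636  0.1578] gap 0.177 F [-0.4 -2.3 -2.4] [-0.644  0.024 -0.003]
0.158 False
28.53 pos [ 0.4677 -0.3634  0.1497] gap 0.183 F [-0.1 -3.2 -1.8] [-1.015  0.05   0.013]
0.15 False
```

The blade is through the top. There is a slight side push of -3 N in y, so I'll yield 1 mm that way and continue.

Run:
```python
from fit import *
y=-.364
for z in (.150,.143,.136,.129,.121):
    F=get_state()['contact_force']; y+=np.clip(F[1]*.0003,-.001,.001)
    P,R=tgt(.4678,y,z,.045); r=move_l(P,.03,rot=R,until_force=8); sleep(.1); print(z,r,round(y,4)); st('wrist_torque')
    if r: break
```

```text
0.15 False -0.365
28.88 pos [ 0.4678 -0.3638  0.1499] gap 0.179 F [-0.8 -2.1 -1.4] [-0.481  0.115  0.001]
0.143 False -0.3656
29.37 pos [ 0.4679 -0.3646  0.143 ] gap 0.18 F [ 0.5  0.7 -0.4] [-0.061  0.01  -0.029]
0.136 False -0.3654
29.85 pos [ 0.4679 -0.3645  0.136 ] gap 0.183 F [-0.8  0.4  0.5] [-0.089  0.002 -0.031]
0.129 False -0.3653
30.33 pos [ 0.4679 -0.3645  0.129 ] gap 0.176 F [ 0.5  0.6 -0.6] [-0.031 -0.003 -0.04 ]
0.121 False -0.3651
30.85 pos [ 0.4679 -0.3642  0.121 ] gap 0.181 F [-0.1  0.1 -1. ] [ 0.013  0.022 -0.012]
```

Run:
```python
from fit import *
f=shot('scene','fin.png'); t=shot('top'); g=np.array([.4679,-.365,.121])
keyfit(f,g,.050,.060)
c0=np.array([.62,-.03])
for n in (t,f): print([x[:2] for x in blob(ortho(n,c0,.101,.15),c0,(0,120,90),(9,255,255),.15)])
a=cv2.resize(f['img'][140:215,125:215],None,fx=6,fy=6,interpolation=2)
for dz,col in((0,(255,0,0)),(.008,(255,255,0))):
  L=[tuple(((proj(f,(.4679+.004,-.3626+s,.09+dz))-[125,140]+.5)*6).astype(int).tolist()) for s in(-.034,.034)]; cv2.circle(a,L[0],2,col,-1); cv2.circle(a,L[1],2,col,-1)
b=t['img'][100:250,180:400]; b=cv2.resize(b,(248,169)); a=np.hstack([a,np.zeros((450,250,3),np.uint8)]); a[:169,542:790]=b
s=cv2.resize(f['img'][170:320,100:450],(248,106)); a[200:306,542:790]=s
cv2.imwrite('pics/k4.png',a[:,:,::-1])
```

```text
dy mm 8.58 roll 0.158
[[ 2.010e+02  1.582e+02  1.736e+02  1.000e-01  2.000e-01]
 [ 2.020e+02  1.585e+02  1.735e+02 -2.000e-01  2.000e-01]
 [ 2.030e+02  1.585e+02  1.738e+02 -2.000e-01 -0.000e+00]]
[([0.6202, 0.009], [12.0, 12.0]), ([0.6262, -0.106], [12.2, 12.2]), ([0.6242, -0.0486], [12.0, 12.0])]
[([0.6172, 0.0656], [12.4, 12.4]), ([0.6204, 0.0072], [11.9, 13.0]), ([0.6244, -0.0504], [12.4, 12.4])]
```

View pics/k4.png

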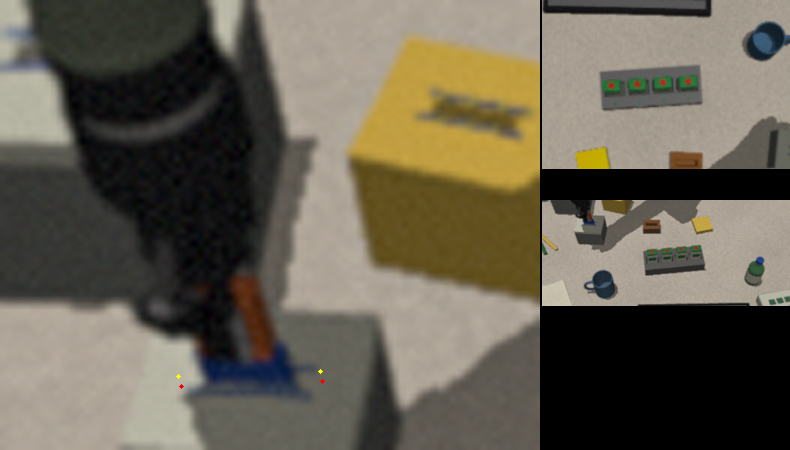

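All four pendants stand in the dock. The blade shows about 25 mm (rows 350 to 385) above the slot, as it should with the line level with the top, and the bystanders look unmoved. Handing in.

Run:
```python
from h import *
sleep(.4); st('wrist_torque'); sign_off()
```

```text
31.35 pos [ 0.4679 -0.3642  0.1211] gap 0.18 F [-0.4  0.1 -0. ] [ 0.014 -0.014  0.025]
the job is handed in; nothing more can be done
```

I handed the job in at 31.4 s. Both spare pendants are down in the two empty pockets, the end ones. The key is held in the small grey reader's slot with its white line about level with the reader's top. The hand-in reports no verdict.

- **Pendants:** in the last pictures the two spares' red spots sat at the docked height, within about 2 mm of their pocket centres. The top camera saw one and the scene camera the other. The docked pendants had not moved, and the mug, sanitiser and note block looked unmoved in the pictures, though I did not measure them.
- **Key:** it leaned about 0.04 rad in the jaws, so I tilted the tool to match and centred the blade against the slot in the same picture. On the way in there was one side push of about 3 N, which went away after I moved about 1 mm sideways. At hand-in the tool force was under 1 N.
- **Line height:** about 25 mm of blade showed above the top, which is right, but the line itself was only faintly visible. I put the height at good to about 2 mm.
- **Failed and disagreeing checks:** the first outline fit of the blade failed. The last lean fit gave 0.16 rad, but it had only three picture rows to work from, so I ignored it. The fit just before insertion gave 0.014 rad. The two cameras differed by about 2 mm in y throughout.

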